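Twist-lock a spring channel nut into a strut rail

TASK

Take the spring nut by its black tab out of the grey holder and put it lengthwise down through the slot of the steel rail, in line with the red pointer. Press it against its spring only as far as needed to get under the rail's lips, gently and without jamming the spring solid, give it a quarter turn, and let it rise so that its grooves catch the lips and it stands square across the rail when you let go; neither press nor pull hard on the rail. Leave the other things on the bench where they are.

Things in the scene. Friction and masses are not known exactly. Their poses are not given: they have to be found in the camera images.
- nut: Spring channel nut, loose, about 0.1 kg, upright in the holder at first. Origin: middle of the nut plate's underside; z up, x along the plate. Steel plate 34 (x) x 19.5 (y) x 9 mm, rounded ends, turns freely inside the rail. Under it a coil spring with a round 11 mm foot, underside at z = -32 mm when free; preload 3 N, then 0.7 N per mm, solid after 12 mm.
- nut_tab (a point): Middle of the nut's black tab, 28 (nut's x) x 12 (y) x 32 mm high, the place to grip, across its 12 mm; it spans 27 to 59 mm above the nut's origin, on a round neck of 15 mm diameter that rises from the nut plate. Axes as the nut's.
- nut_groove (a point): Point on the nut's axis level with the floors of its two grooves, 6.5 mm above the nut's origin. The grooves run along the nut's y in the plate's top, from 9.5 to 15 mm either side of the middle, 2.5 mm deep, to catch the rail's lips when the nut stands across the rail. Either sense of turning locks it, and half a turn makes no difference.
- plinth: Fixed blue base plate 200 x 84 x 12 mm carrying an open-topped steel strut rail, 180 mm long, slot upward. Origin: middle of the plate's underside on the bench; x along the rail, y across, z up.
- rail_nominal (a point): Middle of the base plate's top, axes as the plate's. The rail itself is NOT measured: bolted on packing through slotted holes, it lies up to 5 mm either way in y and with its underside 0 to 8 mm above this point, parallel to x; it does not move during the work. Rail 41.3 wide x 41 mm high, walls and floor 2 mm thick (floor's top 2 mm above its underside), 37.3 mm clear inside.
- lips_nominal (a point): Middle of the slot, level with the lips' lower edges, for a rail packed 4 mm up and centred (true: 4 mm lower to 4 mm higher). Slot 22 mm wide, lips 2.5 mm thick, 7 mm deep from the rail's top. Caught, the nut's groove floors bear on the lips' lower edges and the spring is compressed 6.5 mm; to turn, the nut must be 2.5 mm or more lower; the spring is solid 5.5 mm lower.
- mark (a point): Tip of the red pointer that stands fixed on the base plate on its +y side, 33 mm from the plate's middle line, 42 mm above the bench. Axes as the base plate's: its x is the place along the rail where the nut belongs.
- holder: Fixed grey block 76 x 56 x 45 mm high on a black foot 84 x 64 mm. Origin: middle of its underside; x along the pocket. Pocket open at the top, 38 x 23 mm, floor 5 mm above the bench; the nut must be lifted 50 mm to be clear of it. Around: a tall metal vacuum line stands on the bench left of the rail; pass over or in front of it.
- kf_clamp_16: Bystander: small pale metal flange clamp, 60 x 80 x 20 mm; origin under its middle.
- kf_clamp_25a: Bystander: pale metal flange clamp, 66 x 90 x 20 mm; origin under its middle.
- centering_ring_40: Bystander: metal ring with dark seal, 54 mm across, 8 mm high; origin under its middle.
- screwdriver_red: Bystander: screwdriver with red handle, 195 mm long; origin under its middle.
- spanner_13: Bystander: flat spanner, 169 mm long; origin under its middle.
- oring_jar: Bystander: white jar with black lid, 54 mm across, 70 mm high; origin under its middle.
- hexkey_set: Bystander: grey folding key set, 34 x 95 x 24 mm; origin under its middle.
Things that resemble listed ones, but are neither listed nor needed, are in the scene too. Leave any brown look-alike of the nut alone.

How it is judged:
By the outcome, as a careful person would: the job done as asked, in the order asked, and still so for the second after the job is handed in, with the robot touching nothing.
It also fails if it takes over 54 s, if anything falls off the work surface, if the arm or the gripper's body presses on something with over 40 N, if the wrist force passes 120 N, or if a joint passes its speed limit or range.

ROBOT

A 6-joint arm with a two-finger parallel gripper is mounted at the origin on a cart in front of the work surface, level with it; the furniture and walls round the work are solid. World frame = base frame: x ahead of the robot, y to its left, z up, the work surface at z = 0. Lengths are in mm, angles in rad, forces in N, time in s.
With the tool pointing down it reaches from about 300 to 775 mm from the base axis. Payload 14.6 kg.
Tool frame: the origin (TCP) lies between the finger pads; the fingertips stand manip.tip_reach ahead of it and the grasp point (between the pads) lies 5 mm behind it (manip.tip_reach is the distance from the TCP to the fingertips, in mm); z points along the fingers, y is the line along which they close (so a half turn about z gives the same grasp; the last joint's range is limited). The gripper opens to 94 mm and grips with 3 to 60 N. Pads are 16 mm wide; open, the fingers measure 119 mm over their backs; the gripper's body (75 mm by 177 mm) begins 78 mm behind the grasp point.
Start: joints at [-1.397, 0.3, 1.521, -0, 1.321, -0.067], TCP at [131.157, -534.123, 219.446] pointing down, gripper open.
Joint ranges: [-3.03, 3.03], [-0.79, 2.21], [0.23, 2.52], [-1.04, 4.18], [0, 3.07], [-2.55, 2.55]. Speed limits (rad/s): [2.22, 2.22, 2.57, 3.14, 3.14, 3.14].

INTERFACE

Orientations are given as [roll, pitch, yaw] about the fixed x, y, z axes, in that order (R = Rz(yaw) Ry(pitch) Rx(roll)).
In Python, from cell import manip gives the robot as it stands. The module is installed in compiled form; this text tells all that it offers.
- The arm moves only by the shell command python3 -m creep 'ROWS' [FORCE]. ROWS is JSON, a list of rows, each a list of 3 entries, a list of its own where there are three numbers: the opening, from -1 (shut) to 1 (fully open), then the shift along the tool's x, y, z in cm, then the turn about the tool's z in units of 5 degrees (1.0 is 5 degrees). In form: [[grip, [tx, ty, tz], roll], ...]. A call has 1 to 12 rows; each row is the pose to reach, as a shift and turn from the pose commanded when the call began, along the tool's axes at that moment; what a row does not reach only later rows make up. A row lasts 1/10 s, in which the tool goes at most 50 mm and 8.59 degrees, less where a joint would pass 70% of its speed; a pose out of reach is approached as far as the arm can. A call with a gripper value outside its range is refused whole. The fingers move at their own pace and stop on an object; FORCE is the grip in N (left out, the last holds). Time passes only in rows, so rows that repeat a pose let the fingers close. It gives the time, the measured TCP pose, the force, the opening and the grip force at its end, in the units of the state.
- manip.read_state(): the state, without advancing time (a new reading comes with each control period).
- manip.camera(name): name is "side" or "top" or "wrist"; returns the picture (480x640x3 uint8, red, green, blue); there is no depth.
- manip.camera_params(name): a dict with "fovy" (degrees; the focal length in pixels is half the picture's height over the tangent of half this angle, whatever the lens; pixels are square), "cx", "cy" (the principal point, pixels), "k1" (the pictures are not rectified: a ray, as slopes to the right and down, at radius r is drawn at 1 + k1 r^2 times it, then the intrinsics apply), "origin" and "attitude" of the camera in the world. Camera axes: x right, y down, z forward; pixel columns grow to the right and rows downward; lengths in mm; the calibration is good to about 2 mm. A picture is of the moment at which its call begins: read the wrist's pose just before it. camera_params takes no time and is no camera call; for the wrist camera it gives the pose at the moment of the call.
- manip.sign_off(): hands the job in; it is judged then, once.
The state is a dict: "clock": time; "joints": joint angles; "qd": joint speeds; "effort": joint torques, N m; "eef_pos": TCP position; "eef_rot": TCP orientation; "wrist_force": force on the tool from outside, world axes, zero at the start; "moment": the same for the moment, N m; "finger_gap": finger opening in mm; "finger_force": force on a finger pad.
Only numpy, scipy, OpenCV 4.12 (cv2) and the standard library are available. Lean on these libraries where they do the work, as an engineer would, in place of code of your own. Each camera call takes 0.05 s, during which the arm holds its last target. There are 200 camera calls.

## Working session

There is one attempt and no reset: what is moved stays moved. The work goes in short steps, Python scripts to look and compute and a shell command to move; the robot and the scene stay as the last step left them, time stands still between calls to the robot, and variables do not carry over. Pictures are saved under pics/ and viewed, at most 10 in all, crops included, and the job is handed in when it is done.

```bash
mkdir -p pics; cat > h.py <<'E'
import numpy as np, cv2
from cell import manip
from scipy.spatial.transform import Rotation as R
def K(p):
    f=240/np.tan(np.radians(p["fovy"])/2); return f
def rot(p):
    a=np.array(p["attitude"],float)
    return a if a.shape==(3,3) else R.from_euler('xyz',a).as_matrix()
def ray(p,u,v):
    f=K(p); d=np.array([(u-p["cx"])/f,(v-p["cy"])/f]); s=d.copy()
    for _ in range(30): s=d/(1+p["k1"]*(s@s))
    return rot(p)@np.array([s[0],s[1],1.])
def at_z(p,u,v,z):
    r=ray(p,u,v); o=np.array(p["origin"]); return o+r*(z-o[2])/r[2]
def proj(p,X):
    c=rot(p).T@(np.array(X,float)-np.array(p["origin"])); s=c[:2]/c[2]
    s=s*(1+p["k1"]*(s@s)); return s*K(p)+[p["cx"],p["cy"]]
def tri(obs):
    A=0;b=0
    for p,u,v in obs:
        r=ray(p,u,v); r/=np.linalg.norm(r); M=np.eye(3)-np.outer(r,r); A=A+M; b=b+M@np.array(p["origin"])
    return np.linalg.solve(A,b)
def snap(n,f):
    p=manip.camera_params(n); im=manip.camera(n); cv2.imwrite(f,im[:,:,::-1]); return p
E
python3 - <<'E'
from h import *
for n in ("top","side","wrist"):
    p=snap(n,f"pics/{n}0.png"); print(n,p)
print(manip.tip_reach, manip.read_state())
E
```

```text
top {'fovy': 45.97735448081505, 'cx': 323.2924688700573, 'cy': 247.09649926597888, 'k1': -0.06807593157031187, 'origin': array([ 340.55903873, -124.70729002, 1500.63044048]), 'attitude': array([-2.9568163 , -0.00511307, -1.55893635])}
side {'fovy': 48.584264118932744, 'cx': 324.4899710509766, 'cy': 244.38656399665985, 'k1': -0.03661375697643909, 'origin': array([1432.13011398, -651.45868278,  805.37512836]), 'attitude': array([-2.2058039 , -0.0081838 ,  0.97766945])}
wrist {'fovy': 63.57346879928318, 'cx': 317.9831162077762, 'cy': 241.17754726108774, 'k1': -0.02832813559227949, 'origin': array([ 199.90033076, -517.74563627,  385.36151577]), 'attitude': array([ 2.89533756e+00,  1.72596042e-03, -1.33047190e+00])}
14.0 {'clock': 0.15, 'joints': array([-1.39659033e+00,  3.00351842e-01,  1.52137924e+00, -3.13216436e-05,
        1.32071795e+00, -6.65966223e-02]), 'qd': array([ 0.00139849, -0.00077249,  0.0012462 ,  0.00066566, -0.0012813 ,
        0.00119856]), 'effort': array([ 1.67977083e-03, -5.31955719e+01, -3.52822638e+01,  7.08384393e-02,
        2.35372118e-02, -4.77582057e-05]), 'eef_pos': array([ 131.12707669, -533.96532825,  219.03713509]), 'eef_rot': array([-3.14073615e+00, -2.67167210e-05,  2.40810376e-01]), 'wrist_force': array([-0.1024771 , -0.50969735,  0.15449857]), 'moment': array([-0.02386753, -0.00204724, -0.00637051]), 'finger_force': 0.0, 'finger_gap': 94.02306144801865}
```

View pics/top0.png

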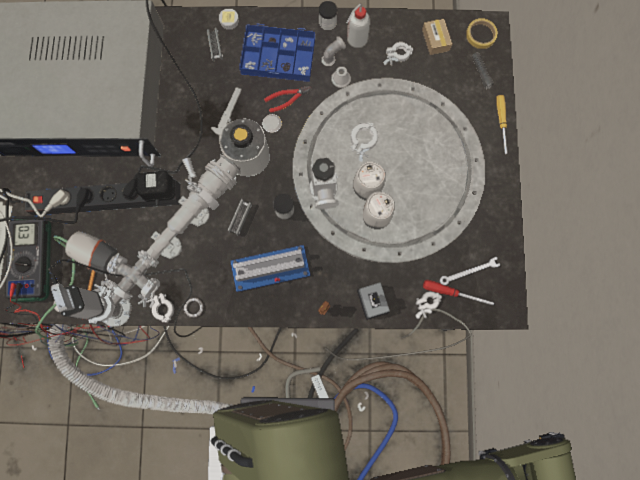

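View pics/side0.png

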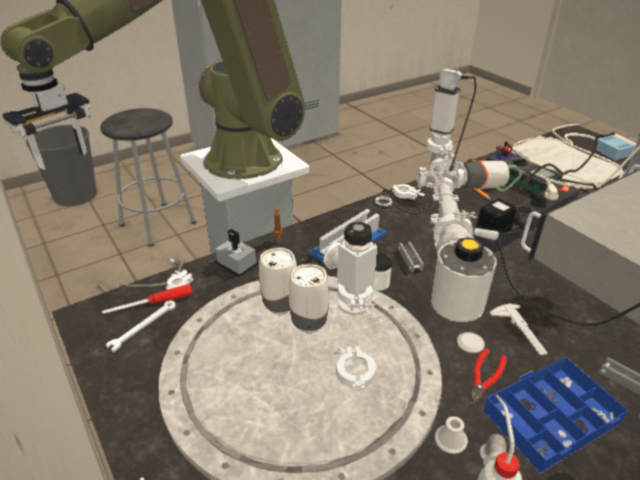

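The top view shows the rail on the blue plate at about (271,267), the red pointer at about (277,281), and the holder with the nut at (374,300). The brown look-alike is at (322,308). In the side view the tab is at about (234,235). Next I'll compute rough positions.

```bash
python3 - <<'E'
from h import *
t=manip.camera_params("top"); s=manip.camera_params("side")
for n,u,v,z in (("holdertop",373,300,45),("tab",377,296,90),("pointer",277,281,42),("railL",237,272,57),("railR",305,261,57),("ring",194,307,8)): print(n,at_z(t,u,v,z).round(1))
print(tri([(t,377,297),(s,234,232)]).round(1))
w=manip.camera_params("wrist"); st=manip.read_state()
T=R.from_euler('xyz',st["eef_rot"]).as_matrix(); print("T",T.round(3))
print("cam in tool",T.T@(w["origin"]-st["eef_pos"]), (T.T@rot(w)).round(3))
a=cv2.imread("pics/top0.png")[235:325,220:420]; b=cv2.imread("pics/side0.png")[200:270,200:400]
c=np.vstack([cv2.resize(x,None,fx=4,fy=4,interpolation=cv2.INTER_CUBIC) for x in(a,b)]); cv2.imwrite("pics/c1.png",c[:600])
E
```

```text
holdertop [ 475.7 -258.6   45. ]
tab [ 481.6 -264.5   90. ]
pointer [522.2  -9.9  42. ]
railL [542.3  92.7  57. ]
railR [573.3 -82.1  57. ]
ring [454.4 210.4   8. ]
[ 480.1 -260.4   96.3]
T [[ 0.971  0.238 -0.   ]
 [ 0.238 -0.971  0.001]
 [ 0.    -0.001 -1.   ]]
cam in tool [  70.66097691    0.51684635 -166.40132631] [[-0.    -0.97  -0.244]
 [ 1.    -0.    -0.001]
 [ 0.001 -0.244  0.97 ]]
```

View pics/c1.png

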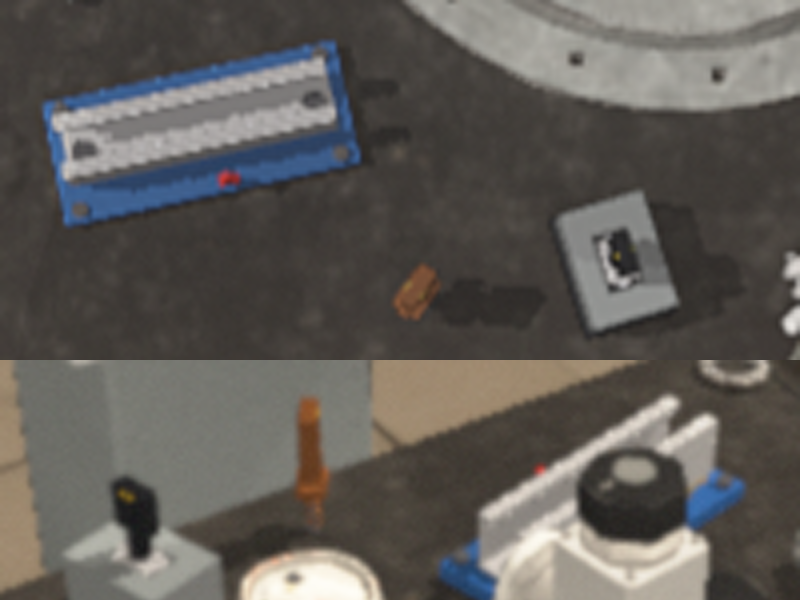

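The composite confirms that the holder's pocket is at a yaw of about 0.27, the rail's yaw is about 100°, and the brown nut stands between them. I'll move above the holder to look with the wrist camera.

```bash
python3 -m creep '[[1,[4.5,-2,0],0],[1,[9,-4,0],0],[1,[13.5,-6,0],0],[1,[18,-8,0],0],[1,[22.5,-10,0],0],[1,[27,-12,0],0],[1,[31.5,-14,0],0],[1,[36,-16,0],0],[1,[40.3,-18.1,0],0],[1,[40.3,-18.1,0],0],[1,[40.3,-18.1,0],0],[1,[40.3,-18.1,0],0]]' 30; python3 - <<'E'
from h import *
import pickle
st=manip.read_state(); p=snap("wrist","pics/w1.png"); pickle.dump((p,st),open("w1.pkl","wb")); print(st["eef_pos"],st["eef_rot"])
im=cv2.imread("pics/w1.png"); cv2.imwrite("pics/w1v.png",im)
E
```

```text
clock: 1.35
eef_pos: [478.7, -262.8, 219.3]
eef_rot: [-3.141, 0.0, 0.24]
wrist_force: [0.6, 0.4, -0.0]
finger_gap: 94.1
finger_force: 0.0
[ 478.70173287 -262.84634778  219.31548604] [-3.14143235e+00  3.92142952e-04  2.40018040e-01]
```

View pics/w1.png

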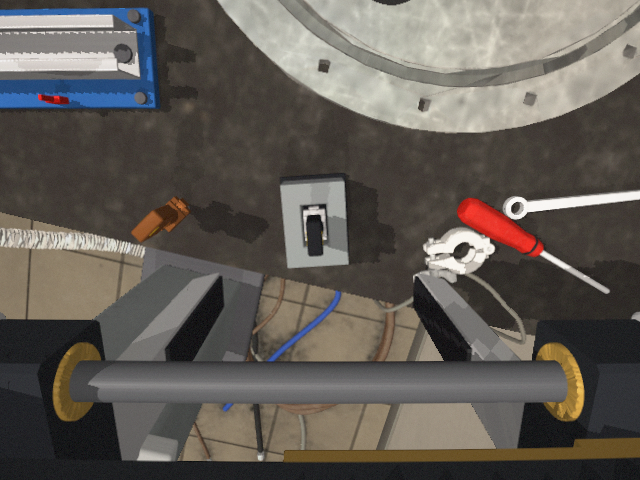

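The wrist picture shows the nut in the holder at about (315,230), nearly aligned with the tool. The rail is at upper left and the brown look-alike at (160,218). I'll enlarge.

```bash
python3 - <<'E'
from h import *
import pickle
p,st=pickle.load(open("w1.pkl","rb"))
im=cv2.imread("pics/w1.png"); a=im[168:278,270:360]
b=im[0:110,0:170]
c=np.hstack([cv2.resize(a,None,fx=5,fy=5,interpolation=cv2.INTER_CUBIC)[:550], np.zeros((550,10,3),np.uint8),cv2.resize(b,None,fx=2,fy=2)[:0] if 0 else np.vstack([cv2.resize(b,None,fx=2,fy=2,interpolation=cv2.INTER_CUBIC),np.zeros((330,340,3),np.uint8)])])
cv2.imwrite("pics/c2.png",c)
print(c.shape)
for z in (96,64,45): print(z, proj(p,[*st["eef_pos"][:2],z]))
E
```

```text
(550, 800, 3)
96 [317.63739623 238.37315148]
64 [317.70315474 229.44435332]
45 [317.73664601 224.89743012]
```

View pics/c2.png

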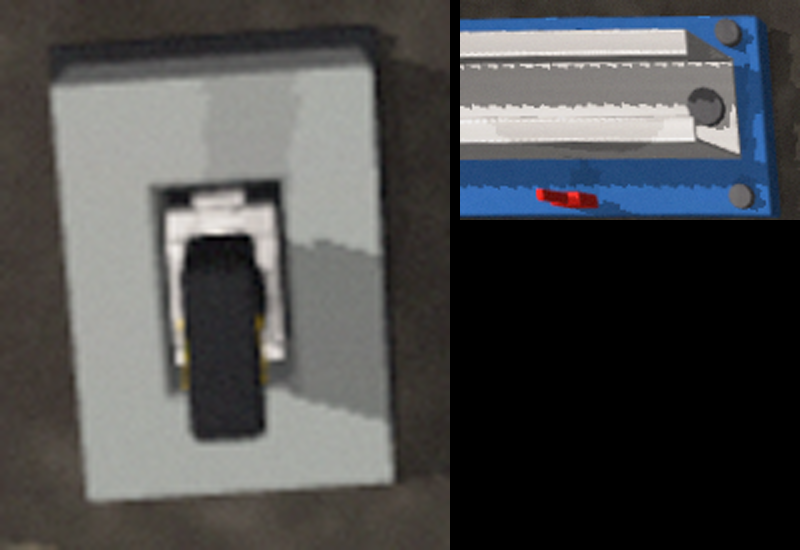

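The crop shows the tab's top face centred at about image (315.6,238.4), with the holder edges turned about 4° relative to the picture. I'll compute the angles and offsets.

```bash
python3 - <<'E'
from h import *
import pickle
p,st=pickle.load(open("w1.pkl","rb"))
c=lambda x,y,z: at_z(p,270+x/5,168+y/5,z)
def yaw(a,b):
    d=(a-b)[:2]; return np.arctan2(d[1],d[0])
print("holder L,R",yaw(c(52,85,45),c(88,498,45)),yaw(c(373,68,45),c(393,483,45)), "short",yaw(c(52,85,45),c(373,68,45))-np.pi/2)
h=(c(52,85,45)+c(88,498,45)+c(373,68,45)+c(393,483,45))/4; print("holder centre",h)
print("plate",yaw(c(165,212,46),c(180,362,46)),yaw(c(272,205,46),c(285,358,46)))
print("tab",yaw(c(187,270,96),c(192,437,96)),yaw(c(263,270,96),c(263,437,96)), c(228,352,96), c(228,437,96)-c(228,268,96), c(192,437,96)-c(263,437,96))
# rail
q=lambda x,y,z: at_z(p,(x-460)/2,y/2,z)
print("rail edges",[ (yaw(q(460,30,z),q(686,30,z))) for z in (57,)], yaw(q(460,142,57),q(694,142,57)), "plate edges", yaw(q(460,17,12),q(757,17,12)),yaw(q(460,215,12),q(776,215,12)))
E
```

```text
holder L,R 0.3036039710484182 0.30462649566261485 short 0.2921717308711449
holder centre [ 477.39880534 -260.94609647   45.        ]
plate 0.3288711654729058 0.32744970039810745
tab 0.26229440612755783 0.24247342552993442 [ 478.30850674 -261.32755112   96.        ] [-26.04146058  -6.31941184   0.        ] [-2.62630635 10.73962905  0.        ]
rail edges [np.float64(1.7879783312732926)] 1.793547837448861 plate edges 1.7889607822241278 1.798149026378046
```

```bash
python3 -m creep '[[0.3,[-0.05,-0.16,3],-0.7],[0,[-0.05,-0.16,7],-0.7],[-0.3,[-0.05,-0.16,10.5],-0.7],[-0.4,[-0.05,-0.16,13],-0.7],[-0.4,[-0.05,-0.16,14.1],-0.7],[-0.4,[-0.05,-0.16,14.1],-0.7],[-0.4,[-0.05,-0.16,14.1],-0.7],[-0.4,[-0.05,-0.16,14.1],-0.7]]' 30; python3 -m creep '[[-0.6,[0,0,0],0],[-0.8,[0,0,0],0],[-1,[0,0,0],0],[-1,[0,0,0],0],[-1,[0,0,0],0],[-1,[0,0,0],0],[-1,[0,0,0],0]]' 30
```

```text
clock: 2.2
eef_pos: [479.0, -261.4, 80.0]
eef_rot: [3.14, -0.002, 0.302]
wrist_force: [0.4, -0.1, 0.7]
finger_gap: 33.6
finger_force: 0.0
clock: 2.9
eef_pos: [478.6, -260.9, 78.5]
eef_rot: [3.141, -0.0, 0.302]
wrist_force: [0.1, -0.4, 1.4]
finger_gap: 11.7
finger_force: 30.0
```

The tab is gripped at 11.7 mm. Next I lift, then swing over the rail.

```bash
python3 -m creep '[[-1,[0,0,-1],0],[-1,[0,0,-3],0],[-1,[0,0,-6],0],[-1,[0,0,-9],0],[-1,[0,0,-12.2],0],[-1,[0,0,-12.2],0]]' 30;python3 -m creep '[[-1,[1,-1.5,0],-1.5],[-1,[2.5,-3.7,0],-3],[-1,[4,-6,0],-4.6],[-1,[5.5,-8.2,0],-6.2],[-1,[7,-10.5,0],-7.8],[-1,[8.5,-12.7,0],-9.4],[-1,[10,-15,0],-11],[-1,[11.5,-17.4,0],-12.6],[-1,[13,-19.8,0],-14.2],[-1,[14.3,-21.8,0],-15.8],[-1,[14.9,-22.4,0],-17.05],[-1,[14.9,-22.4,0],-17.05]]' 30; python3 - <<'E'
from h import *
import pickle
manip.camera("top");manip.camera("top");manip.camera("top");manip.camera("top")
st=manip.read_state(); p=snap("wrist","pics/w2.png"); pickle.dump((p,st),open("w2.pkl","wb")); print(st)
E
```

```text
clock: 3.5
eef_pos: [479.6, -261.5, 205.1]
eef_rot: [3.137, -0.004, 0.302]
wrist_force: [-0.6, 0.2, -1.5]
finger_gap: 11.8
finger_force: 30.0
clock: 4.7
eef_pos: [554.0, -1.6, 199.8]
eef_rot: [-3.14, -0.0, 1.793]
wrist_force: [-0.1, -1.0, -0.9]
finger_gap: 11.8
finger_force: 30.0
{'clock': 4.9, 'joints': array([-7.20118718e-02,  3.24749696e-01,  1.53409444e+00, -5.47782902e-05,
        1.28328850e+00, -2.87613102e-01]), 'qd': array([-0.00277979, -0.00086824, -0.00467754,  0.00179516, -0.00048275,
       -0.00979302]), 'effort': array([ 4.54351874e-01, -5.46264625e+01, -3.52980280e+01,  7.33530312e-02,
        3.84583022e-02,  1.62245758e-02]), 'eef_pos': array([553.85584698,  -3.27169424, 200.25118577]), 'eef_rot': array([-3.14105995e+00, -1.02810148e-04,  1.78641308e+00]), 'wrist_force': array([ 0.87471447, -0.4499469 , -2.17597018]), 'moment': array([-0.0247102 , -0.05922758,  0.00986699]), 'finger_force': 29.99869001472689, 'finger_gap': 11.74354900305793}
```

View pics/w2.png

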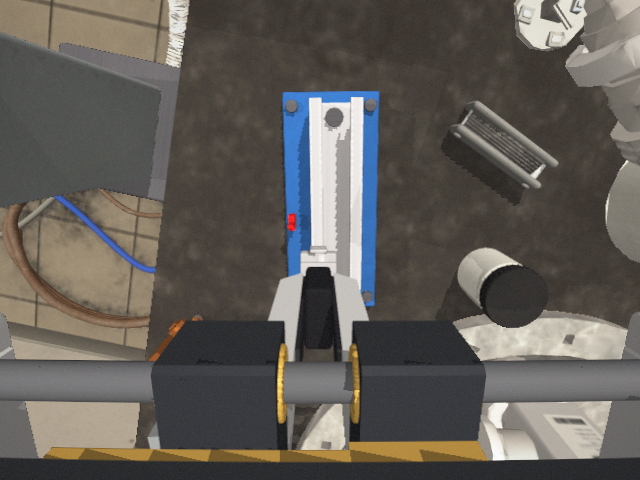

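The picture shows the rail running nearly vertically, with its lips at x≈316 and x≈357, the pointer at (291,222) and the held nut at (318,260). I'll enlarge to measure.

```bash
python3 - <<'E'
from h import *
im=cv2.imread("pics/w2.png"); a=cv2.resize(im[85:235,275:385],None,fx=4,fy=4,interpolation=cv2.INTER_CUBIC)
b=cv2.resize(im[200:300,280:350],None,fx=5,fy=5,interpolation=cv2.INTER_CUBIC)
c=np.zeros((600,800,3),np.uint8); c[:,:440]=a; c[:500,445:795]=b
cv2.imwrite("pics/c3.png",c)
E
```

```text
(no output)
```

View pics/c3.png

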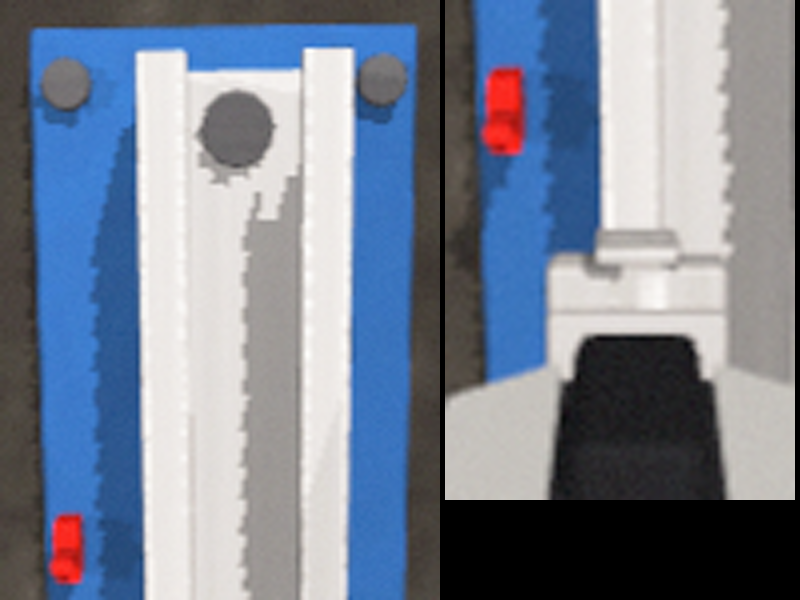

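In the crop, the rail's outer edges run (136,52)→(146,598) and (353,48)→(347,598), and its inner edges run (186,52)→(190,598) and (303,48)→(302,598). The pointer is red at (485–525, 68–155) in the right-hand panel. I'll compute from these and zoom in on the pointer.

```bash
python3 - <<'E'
from h import *
import pickle
p,st=pickle.load(open("w2.pkl","rb")); p1,_=pickle.load(open("w1.pkl","rb"))
T=R.from_euler('xyz',st["eef_rot"]).as_matrix(); E=st["eef_pos"]
tl=lambda X:T.T@(X-E)
c=lambda x,y,z: at_z(p,275+x/4,85+y/4,z)
for z in (53,57,61):
    print("z",z)
    for n,a,b in (("outL",(136,52),(146,598)),("inL",(186,52),(190,598)),("inR",(303,48),(302,598)),("outR",(353,48),(347,598))):
        A=tl(c(*a,z));B=tl(c(*b,z)); print(n,A.round(1)[:2],B.round(1)[:2],"ang",round(np.degrees(np.arctan2((A-B)[1],(A-B)[0])),2))
P=lambda x,y,z: tl(at_z(p,x,y,z)).round(1)[:2]
print("plate far edge L,R",tl(c(32,29,12)).round(1),tl(c(414,26,12)).round(1), "left edge low",tl(c(47,590,12)).round(1))
d=lambda x,y:(280+(x-445)/5,200+y/5)
print("pointer if z42: top end",P(*d(506,70),42)," low end",P(*d(503,152),42),"base z12:",P(*d(506,70),12),P(*d(503,152),12))
w1=cv2.imread("pics/w1.png");w2=cv2.imread("pics/w2.png");t=cv2.imread("pics/top0.png");s=cv2.imread("pics/side0.png")
z=lambda im,x,y,r=12:cv2.resize(im[y-r:y+r,x-r:x+r],(300,300),interpolation=cv2.INTER_CUBIC)
cv2.imwrite("pics/c4.png",np.vstack([np.hstack([z(w1,54,99,18),z(w2,292,222)]),np.hstack([z(t,277,280,8),z(s,335,317,8)])]))
E
```

```text
z 53
outL [104.6  -6.7] [-2.9 -5.2] ang -0.78
inL [104.6   2.9] [-2.9  3.9] ang -0.54
inR [105.3  25.3] [-2.9 27.2] ang -0.99
outR [105.3  34.9] [-2.9 36.5] ang -0.87
z 57
outL [104.1  -6.6] [-2.  -5.2] ang -0.78
inL [104.1   2.9] [-2.   3.9] ang -0.54
inR [104.8  25. ] [-2.  26.8] ang -0.99
outR [104.9  34.5] [-2.  36.1] ang -0.87
z 61
outL [103.7  -6.5] [-1.1 -5.1] ang -0.78
inL [103.7   2.8] [-1.1  3.8] ang -0.54
inR [104.4  24.7] [-1.1 26.5] ang -0.99
outR [104.4  34. ] [-1.1 35.6] ang -0.87
plate far edge L,R [113.9 -30.1 188.3] [114.5  52.5 188.2] left edge low [-10.5 -29.2 188.3]
pointer if z42: top end [ 12.4 -21.8]  low end [ -1.8 -22.5] base z12: [  7.1 -23.8] [ -8.5 -24.6]
```

View pics/c4.png

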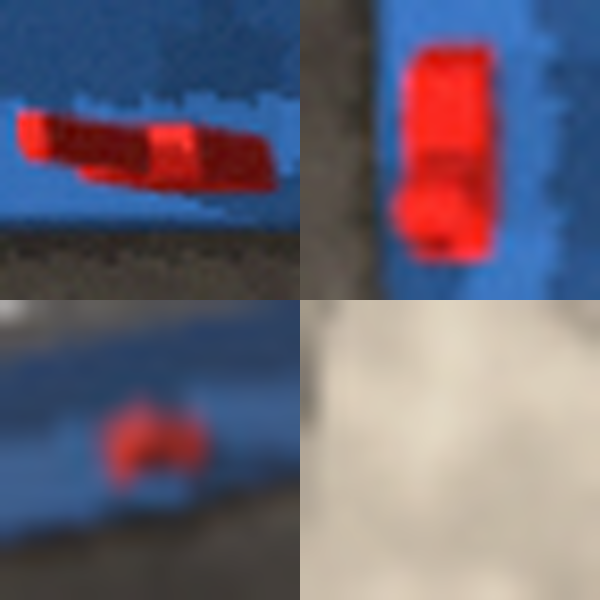

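The zoom shows the pointer as an upright post whose tip cap is at w2 px ≈(291.2,227.2) and w1 px ≈(40,97.2). I'll cross-check the two views, the top view and the nut's own offset.

```bash
python3 - <<'E'
from h import *
import pickle
p,st=pickle.load(open("w2.pkl","rb")); p1,_=pickle.load(open("w1.pkl","rb"))
t=manip.camera_params("top")
T=R.from_euler('xyz',st["eef_rot"]).as_matrix(); E=st["eef_pos"]
tl=lambda X:(T.T@(X-E)).round(1)
print("tip w2",tl(at_z(p,291.2,227.2,42)),"w1 z42",tl(at_z(p1,40,97.2,42)),"w1 base z12",tl(at_z(p1,68.6,100.2,12)),"w2 base",tl(at_z(p,292,213.5,12)))
print("tri",tl(tri([(p,291.2,227.2),(p1,40,97.2)])), "top",tl(at_z(t,277,281,42)))
d=lambda x,y:(280+(x-445)/5,200+y/5)
print("plate top L,R",tl(at_z(p,*d(548,285),168)),tl(at_z(p,*d(727,285),168)),"foot",tl(at_z(p,*d(597,235),127)),tl(at_z(p,*d(678,235),127)),"tabtop",tl(at_z(p,*d(577,345),218)),tl(at_z(p,*d(697,345),218)))
for y in (0,):
    print("rail plate centre: far edge", tl(at_z(p,275+32/4,85+29/4,12)))
E
```

```text
tip w2 [  1.  -22.8 158.3] w1 z42 [  1.8 -23.9 158.3] w1 base z12 [ -4.3 -23.3 188.3] w2 base [  7.6 -24.  188.3]
tri [  1.2 -23.4 157.6] top [  0.3 -32.2 158.3]
plate top L,R [11.4 -9.1 32.3] [11.4 10.1 32.2] foot [ 6.  -4.7 73.3] [ 6.   5.7 73.2] tabtop [ 21.   -4.4 -17.7] [ 21.    5.3 -17.7]
rail plate centre: far edge [113.9 -30.1 188.3]
```

The mark lies at about tool x +1.7 projected across the rail, the slot centre is about +14.9 mm in tool y from the nut, and the rail is turned −0.8°. I'll shift, lower until only the foot is in the slot, and look again.

```bash
python3 -m creep '[[-1,[0.14,1.49,1],-0.16],[-1,[0.14,1.49,3],-0.16],[-1,[0.14,1.49,5],-0.16],[-1,[0.14,1.49,6],-0.16],[-1,[0.14,1.49,7],-0.16],[-1,[0.14,1.49,8],-0.16],[-1,[0.14,1.49,9],-0.16],[-1,[0.14,1.49,9.6],-0.16],[-1,[0.14,1.49,9.6],-0.16],[-1,[0.14,1.49,9.6],-0.16],[-1,[0.14,1.49,9.6],-0.16],[-1,[0.14,1.49,9.6],-0.16]]' 30; python3 - <<'E'
from h import *
import pickle
st=manip.read_state(); p=snap("wrist","pics/w3.png"); pickle.dump((p,st),open("w3.pkl","wb")); print(st["eef_pos"],st["eef_rot"],st["wrist_force"])
im=cv2.imread("pics/w3.png"); cv2.imwrite("pics/c5.png",cv2.resize(im[170:320,220:420],(800,600),interpolation=cv2.INTER_CUBIC))
E
```

```text
clock: 6.15
eef_pos: [568.6, 2.0, 104.9]
eef_rot: [3.141, 0.0, 1.804]
wrist_force: [-0.0, 0.2, -0.1]
finger_gap: 12.1
finger_force: 30.0
[568.59416686   1.96074418 104.88315138] [3.14090297e+00 2.02634445e-04 1.80372300e+00] [-0.04936102  0.18481355 -0.12476032]
```

View pics/c5.png

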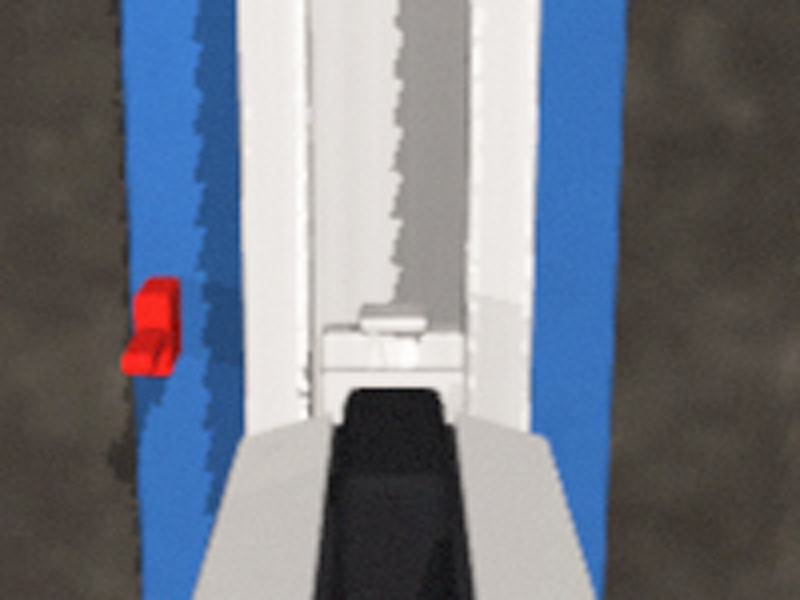

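The crop shows the nut plate spanning 322–464 (centre 393) and the rail's outer edges at 243/535 (centre about 388.5), so the nut is about 0.6 mm too far right. The pointer tip is at about (148,358). I'll check the lengthwise position.

```bash
python3 - <<'E'
from h import *
import pickle
p,st=pickle.load(open("w3.pkl","rb"))
T=R.from_euler('xyz',st["eef_rot"]).as_matrix(); E=st["eef_pos"]
tl=lambda X:(T.T@(X-E)).round(2)
d=lambda x,y,z:tl(at_z(p,220+x/4,170+y/4,z))
print("tip",d(148,358,42),d(148,350,42),"foot front (-5.5)",d(394,305,32),"nut edge L R",d(322,350,70),d(464,350,70))
for z in(53,57,61):print("outer",d(243,330,z),d(535,330,z),"inner",d(307,330,z),d(468,330,z))
print("platefront underside/top",d(393,327,64),d(393,327,73))
E
```

```text
tip [  0.82 -37.51  62.86] [  2.11 -37.45  62.86] foot front (-5.5) [ 6.64  0.51 72.88] nut edge L R [10.37 -9.26 34.87] [10.36  9.97 34.89]
outer [  8.4  -21.6   51.87] [ 8.38 21.13 51.9 ] inner [  8.4  -12.23  51.87] [ 8.39 11.33 51.89]
outer [  9.53 -21.2   47.87] [ 9.51 20.75 47.9 ] inner [  9.52 -12.    47.87] [ 9.51 11.13 47.89]
outer [ 10.65 -20.79  43.87] [10.63 20.37 43.9 ] inner [ 10.65 -11.77  43.87] [10.64 10.93 43.89]
platefront underside/top [11.92  0.35 40.88] [14.43  0.36 31.88]
```

```bash
python3 -m creep '[[-1,[0,-0.065,0],0],[-1,[0,-0.065,0.2],0],[-1,[0,-0.065,0.4],0],[-1,[0,-0.065,0.6],0],[-1,[0,-0.065,0.8],0],[-1,[0,-0.065,0.8],0],[-1,[0,-0.065,0.8],0],[-1,[0,-0.065,0.8],0]]' 30; for i in 1 2 3; do python3 -m creep '[[-1,[0,0,0.05],0],[-1,[0,0,0.1],0],[-1,[0,0,0.1],0],[-1,[0,0,0.1],0],[-1,[0,0,0.1],0]]' 30; done
```

```text
clock: 7.0
eef_pos: [567.8, 1.8, 96.5]
eef_rot: [3.141, 0.0, 1.804]
wrist_force: [-0.6, 0.2, -0.4]
finger_gap: 11.9
finger_force: 30.0
clock: 7.5
eef_pos: [567.8, 1.8, 95.5]
eef_rot: [-3.142, 0.0, 1.804]
wrist_force: [0.7, -0.0, -1.2]
finger_gap: 12.0
finger_force: 30.0
clock: 8.0
eef_pos: [567.8, 1.8, 94.5]
eef_rot: [3.142, -0.0, 1.804]
wrist_force: [-0.1, 0.3, -1.0]
finger_gap: 11.9
finger_force: 30.0
clock: 8.5
eef_pos: [567.8, 1.8, 93.4]
eef_rot: [3.142, -0.0, 1.804]
wrist_force: [0.2, -0.2, -0.7]
finger_gap: 11.7
finger_force: 30.0
```

```bash
for i in 1 2 3; do python3 -m creep '[[-1,[0,0,0.05],0],[-1,[0,0,0.1],0],[-1,[0,0,0.1],0],[-1,[0,0,0.1],0],[-1,[0,0,0.1],0]]' 30 | egrep 'eef_pos|force'; done
```

```text
eef_pos: [567.8, 1.8, 92.5]
wrist_force: [-0.4, 0.3, -0.7]
finger_force: 30.0
eef_pos: [567.9, 1.8, 91.6]
wrist_force: [-0.1, -0.1, 2.5]
finger_force: 30.0
eef_pos: [567.8, 1.8, 90.5]
wrist_force: [0.2, 0.5, 2.7]
finger_force: 30.0
```

Foot contact came at TCP z ≈ 92, so the floor is at 19 mm and the lips at 51 mm, which agrees with the images. Next I compress gently to about 9.5 mm and check the force.

```bash
python3 -m creep '[[-1,[0,0,0.1],0],[-1,[0,0,0.2],0],[-1,[0,0,0.3],0],[-1,[0,0,0.4],0],[-1,[0,0,0.5],0],[-1,[0,0,0.6],0],[-1,[0,0,0.7],0],[-1,[0,0,0.8],0],[-1,[0,0,0.8],0],[-1,[0,0,0.8],0],[-1,[0,0,0.8],0]]' 30; python3 - <<'E'
from h import *
f=[]
for i in range(6):
    manip.camera("top"); s=manip.read_state(); f.append(np.r_[s["wrist_force"],s["moment"],s["eef_pos"]])
print(np.mean(f,0).round(2))
E
```

```text
clock: 11.1
eef_pos: [567.9, 1.8, 82.8]
eef_rot: [3.141, 0.0, 1.804]
wrist_force: [-2.8, 0.1, 8.5]
finger_gap: 11.9
finger_force: 30.0
[-1.4900e+00  2.2000e-01  8.1300e+00 -2.0000e-02  3.6000e-01 -1.0000e-02
  5.6791e+02  1.8100e+00  8.2840e+01]
```

```bash
python3 -m creep '[[-1,[0,-0.02,0.07],0],[-1,[0,-0.02,0.14],0],[-1,[0,-0.02,0.14],0],[-1,[0,-0.02,0.14],0],[-1,[0,-0.02,0.14],0]]' 30; python3 - <<'E'
from h import *
f=[]
for i in range(6):
    manip.camera("top"); s=manip.read_state(); f.append(np.r_[s["wrist_force"],s["moment"],s["eef_pos"]])
print(np.mean(f,0).round(2))
E
```

```text
clock: 11.9
eef_pos: [567.8, 1.8, 81.6]
eef_rot: [3.141, 0.0, 1.804]
wrist_force: [-2.1, 0.7, 9.6]
finger_gap: 11.9
finger_force: 30.0
[-1.6900e+00  5.2000e-01  9.2200e+00  5.0000e-02  2.7000e-01  1.0000e-02
  5.6786e+02  1.7900e+00  8.1590e+01]
```

Compression is about 10.2 mm, inside the 9–12 mm window. Now I turn, starting with 20°.

```bash
python3 -m creep '[[-1,[0,0,0],0.5],[-1,[0,0,0],1.3],[-1,[0,0,0],2.2],[-1,[0,0,0],3.1],[-1,[0,0,0],4],[-1,[0,0,0],4],[-1,[0,0,0],4]]' 30; python3 -c "
from h import *
s=manip.read_state();print(s['moment'],s['joints'][5])"
```

```text
clock: 12.9
eef_pos: [568.2, 1.8, 81.7]
eef_rot: [3.14, -0.0, 1.454]
wrist_force: [-0.9, -0.6, 9.4]
finger_gap: 11.8
finger_force: 30.0
[ 0.01320338 -0.05613282 -0.02552392] 0.05490038668403776
```

```bash
python3 -m creep '[[-1,[0,0,0],1],[-1,[0,0,0],2.3],[-1,[0,0,0],3.6],[-1,[0,0,0],5],[-1,[0,0,0],6.4],[-1,[0,0,0],7.8],[-1,[0,0,0],9.2],[-1,[0,0,0],10.6],[-1,[0,0,0],12],[-1,[0,0,0],13.2],[-1,[0,0,0],14],[-1,[0,0,0],14]]' 30; python3 -m creep '[[-1,[0,0,0],0],[-1,[0,0,0],0],[-1,[0,0,0],0]]' 30;  python3 -c "
from h import *
s=manip.read_state();print(s['moment'],s['joints'])"
```

```text
clock: 14.1
eef_pos: [568.2, 1.6, 81.8]
eef_rot: [3.141, -0.002, 0.23]
wrist_force: [0.6, -0.6, 8.8]
finger_gap: 11.7
finger_force: 30.0
clock: 14.4
eef_pos: [568.2, 1.6, 81.7]
eef_rot: [3.141, -0.002, 0.233]
wrist_force: [0.1, -0.5, 8.9]
finger_gap: 11.8
finger_force: 30.0
[-0.15077357 -0.02209986 -0.00157935] [-6.15305744e-02  4.86806537e-01  1.60370511e+00 -1.52106772e-04
  1.04920210e+00  1.27644388e+00]
```

It turned freely. Now I let it rise in small steps, watching the force.

```bash
for i in 1 2; do python3 -m creep '[[-1,[0,0,-0.05],0],[-1,[0,0,-0.08],0],[-1,[0,0,-0.08],0],[-1,[0,0,-0.08],0]]' 30 | egrep 'eef_pos|wrist'; done;  python3 -c "
from h import *
f=[]
for i in range(6):
    manip.camera('top'); s=manip.read_state(); f.append(np.r_[s['wrist_force'],s['moment'],s['eef_pos']])
print(np.mean(f,0).round(2))"
```

```text
eef_pos: [568.2, 1.7, 82.5]
wrist_force: [0.9, 0.0, 8.1]
eef_pos: [568.2, 1.7, 83.3]
wrist_force: [0.5, -1.0, 7.6]
[ 2.500e-01 -6.300e-01  7.990e+00 -1.200e-01 -1.400e-01 -0.000e+00
  5.682e+02  1.650e+00  8.327e+01]
```

```bash
for i in 1 2; do python3 -m creep '[[-1,[0,0,-0.05],0],[-1,[0,0,-0.08],0],[-1,[0,0,-0.08],0],[-1,[0,0,-0.08],0]]' 30 | egrep 'eef_pos|wrist'; done; python3 -m creep '[[-1,[0,0,-0.04],0],[-1,[0,0,-0.04],0],[-1,[0,0,-0.04],0]]' 30 | egrep 'eef_pos|wrist';  python3 -c "
from h import *
f=[]
for i in range(6):
    manip.camera('top'); s=manip.read_state(); f.append(np.r_[s['wrist_force'],s['moment'],s['eef_pos']])
print(np.mean(f,0).round(2))"
```

```text
eef_pos: [568.2, 1.6, 84.0]
wrist_force: [0.6, -0.8, 6.1]
eef_pos: [568.2, 1.7, 84.8]
wrist_force: [0.5, -0.5, 7.4]
eef_pos: [568.2, 1.7, 85.2]
wrist_force: [1.6, -1.3, 6.7]
[ 1.2400e+00 -8.5000e-01  6.5500e+00 -1.3000e-01 -2.7000e-01 -2.0000e-02
  5.6816e+02  1.6500e+00  8.5140e+01]
```

```bash
for i in 1 2; do python3 -m creep '[[-1,[0,0,-0.03],0],[-1,[0,0,-0.03],0],[-1,[0,0,-0.03],0],[-1,[0,0,-0.03],0]]' 30 | egrep 'eef_pos|wrist'; done;  python3 -c "
from h import *
f=[]
for i in range(6):
    manip.camera('top'); s=manip.read_state(); f.append(np.r_[s['wrist_force'],s['moment'],s['eef_pos']])
print(np.mean(f,0).round(2))"
```

```text
eef_pos: [568.1, 1.6, 85.4]
wrist_force: [1.1, -0.7, 7.2]
eef_pos: [568.0, 1.7, 85.5]
wrist_force: [4.1, -0.5, 4.4]
[ 5.4200e+00 -1.3700e+00  4.4000e+00 -3.5000e-01 -1.1700e+00 -2.0000e-02
  5.6792e+02  1.7000e+00  8.5460e+01]
```

The nut is caught: upward force is falling and a slight lateral load is building. I'll ease back 0.3 mm and release.

```bash
python3 -m creep '[[-1,[0,0,0.03],0],[-1,[0,0,0.03],0],[-1,[0,0,0.03],0],[-1,[0,0,0.03],0]]' 30 | egrep 'eef|wrist'; python3 -m creep '[[-1,[0,0,0],0],[-1,[0,0,0],0],[-1,[0,0,0],0]]' 8 | egrep 'eef|force|gap'; python3 -m creep '[[-0.72,[0,0,0],0],[-0.65,[0,0,0],0],[-0.55,[0,0,0],0],[-0.45,[0,0,0],0],[-0.4,[0,0,0],0],[-0.4,[0,0,0],0],[-0.4,[0,0,0],0]]'; python3 -c "
from h import *
p=snap('wrist','pics/w4.png')"
```

```text
eef_pos: [567.9, 1.7, 85.3]
eef_rot: [3.141, -0.001, 0.233]
wrist_force: [4.3, -1.6, 6.6]
eef_pos: [567.5, 1.7, 85.1]
eef_rot: [3.141, 0.0, 0.233]
wrist_force: [1.9, -2.2, 6.7]
finger_gap: 11.8
finger_force: 8.9
clock: 19.4
eef_pos: [567.4, 1.8, 84.8]
eef_rot: [-3.141, 0.0, 0.233]
wrist_force: [-0.1, 0.2, 0.2]
finger_gap: 28.0
finger_force: 0.0
```

Released. Now I rise straight up, then back off for a check view.

```bash
python3 -m creep '[[-0.4,[0,0,-0.5],0],[-0.4,[0,0,-2],0],[-0.4,[0,0,-4],0],[-0.4,[0,0,-7],0],[-0.4,[0,0,-10],0],[-0.4,[0,0,-13],0],[-0.4,[0,0,-15],0],[-0.4,[0,0,-15],0],[-0.4,[0,0,-15],0],[-0.4,[0,0,-15],0]]'; python3 - <<'E'
from h import *
import pickle
st=manip.read_state(); p=snap("wrist","pics/w5.png"); ps=snap("side","pics/s5.png"); pickle.dump((p,st),open("w5.pkl","wb"))
T=R.from_euler('xyz',st["eef_rot"]).as_matrix()
u=proj(p,[568,1.7,60]); print(u,st["eef_pos"])
im=cv2.imread("pics/w5.png"); x,y=int(u[0]),int(u[1]); y0=max(0,min(480-150,y-75)); x0=max(0,x-75)
a=cv2.resize(im[y0:y0+150,x0:x0+130],None,fx=4,fy=4,interpolation=cv2.INTER_CUBIC)
v=proj(ps,[568,1.7,80]); xs,ys=int(v[0]),int(v[1]); print(x0,y0,v)
s=cv2.imread("pics/s5.png")[ys-50:ys+50,xs-23:xs+23]
b=cv2.resize(s,(276,600),interpolation=cv2.INTER_CUBIC)
c=np.hstack([a,b]); print(c.shape); cv2.imwrite("pics/c6.png",c)
E
```

```text
clock: 20.45
eef_pos: [567.1, 1.8, 233.6]
eef_rot: [-3.141, 0.002, 0.233]
wrist_force: [-0.4, -0.6, -0.8]
finger_gap: 28.3
finger_force: 0.0
[318.14661932 223.8421946 ] [567.12234315   1.7918595  233.5642959 ]
243 148 [345.9995623  220.99347345]
(600, 796, 3)
```

View pics/c6.png

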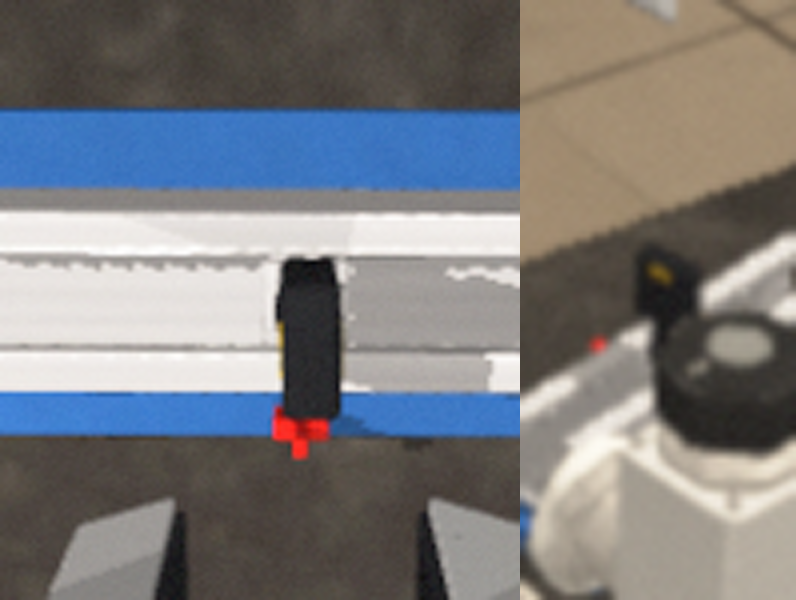

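The tab stands square across the rail, at about (312,355) in the crop. The pointer is at about (300,430), so the nut looks roughly 2 mm off lengthwise. I'll quantify that with masks.

```bash
python3 - <<'E'
from h import *
import pickle
p,st=pickle.load(open("w5.pkl","rb"))
T=R.from_euler('xyz',st["eef_rot"]).as_matrix(); E=st["eef_pos"]; tl=lambda X:(T.T@(X-E)).round(2)
im=cv2.imread("pics/w5.png").astype(int)
sub=im[200:266,300:340]; dark=sub.max(2)<70; red=(sub[:,:,2]>120)&(sub[:,:,1]<70)
for r in range(0,66,3):
    d=np.where(dark[r])[0]; q=np.where(red[r])[0]
    print(r+200, (300+d.min(),300+d.max(),len(d)) if len(d) else None, (300+q.min(),300+q.max(),len(q)) if len(q) else None)
print("tip",tl(at_z(p,318,255,42)),"tip lower",tl(at_z(p,318,260,42)))
for r in (225,235,245): print("tabtop mid",tl(at_z(p,243+313/4,r,103.5)))
print(tl(at_z(p,243+309/4,213.5,71.5)))
E
```

```text
200 None None
203 None None
206 None None
209 None None
212 None None
215 (np.int64(314), np.int64(325), 12) None
218 (np.int64(314), np.int64(326), 13) None
221 (np.int64(313), np.int64(327), 15) None
224 (np.int64(312), np.int64(327), 16) None
227 (np.int64(312), np.int64(327), 16) None
230 (np.int64(314), np.int64(327), 14) None
233 (np.int64(314), np.int64(327), 14) None
236 (np.int64(314), np.int64(327), 14) None
239 (np.int64(314), np.int64(327), 14) None
242 (np.int64(314), np.int64(327), 14) None
245 (np.int64(314), np.int64(327), 14) None
248 (np.int64(314), np.int64(327), 14) None
251 (np.int64(314), np.int64(326), 13) (np.int64(312), np.int64(312), 1)
254 None (np.int64(312), np.int64(324), 13)
257 (np.int64(326), np.int64(326), 1) (np.int64(311), np.int64(324), 14)
260 None (np.int64(316), np.int64(319), 4)
263 None None
tip [-33.07   0.24 191.63] tip lower [-38.1    0.23 191.64]
tabtop mid [  9.15   2.84 130.04]
tabtop mid [  1.12   2.85 130.06]
tabtop mid [ -7.01   2.86 130.08]
[ 12.6    2.21 162.04]
```

The nut is seated, square, and within about 1.5 mm of the mark, so I'm handing it in.

```bash
python3 -c "
from cell import manip
print(manip.sign_off())"
```

```text
the job is handed in; nothing more can be done
None
```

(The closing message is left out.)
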